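# Two freshener balls for a pair of shoes

## Robot

A 7-joint arm with a two-finger parallel gripper is mounted at the origin on the work surface. World frame = base frame: x ahead of the robot, y to its left, z up, the work surface at z = 0. Lengths are in mm, angles in rad, forces in N, time in s.
With the tool pointing down it reaches from about 400 to 850 mm from the base axis. Payload 4.5 kg.
Tool frame: the origin (TCP) lies on the mounting face of the last link; the fingertips stand 166 mm ahead of it and the grasp point (between the pads) lies 147 mm ahead of it (r.grasp_offset is the distance from the TCP to the grasp point, in mm); z points along the fingers, y is the line along which they close (so a half turn about z gives the same grasp; the last joint's range is limited). The gripper opens to 88 mm and grips with 3 to 60 N. Pads are 18 mm wide; open, the fingers measure 123 mm over their backs; the gripper's body (75 mm by 187 mm) begins 45 mm behind the grasp point.
Start: joints at [-1.3, 0.689, -0.195, 1.565, 0.157, 0.902, -0.215], TCP at [146.598, 607.575, 404.743] pointing down, gripper open.
Joint ranges: [-3.01, 3.01], [-0.46, 2.08], [-1.47, 1.51], [0.13, 2.56], [-1, 4.14], [0.04, 2.09], [-2.66, 2.66]. Speed limits (rad/s): [2.57, 2.57, 3.14, 3.14, 3.14, 3.14, 3.14].

## Interface

Orientations are given as a unit quaternion [w, x, y, z].
In Python, from rig import r gives the robot as it stands.
- The arm moves only by the tool send_rows, never from a script. Its argument "rows" is a list that holds one entry, the list of rows, each a list of 5 numbers: the finger opening in cm, from 0 to 8.81, then the shift along the world's x, y, z in cm, then the turn about the world's z in degrees. A call has 1 to 12 rows; each row is the pose to reach, as a shift and turn from the pose commanded when the call began; what a row does not reach only later rows make up. A row lasts 1/8 s, in which the tool goes at most 62.5 mm and 10.7 degrees, less where a joint would pass 70% of its speed; a pose out of reach is approached as far as the arm can. A call with a gripper value outside its range is refused whole. The fingers move at their own pace and stop on an object; "grip_force" is the grip in N (left out, the last holds). Time passes only in rows, so rows that repeat a pose let the fingers close. It gives the time, the measured TCP pose, the force, the opening and the grip force at its end, in the units of the state.
- r.state(): the state, without advancing time (a new reading comes with each control period).
- r.grab_frame(name): name is "side" or "top" or "wrist"; returns a dict with "frame" (420x560x3 uint8, red, green, blue), "depth" (420x560 float32, mm along the optical axis (not along the pixel's ray), 0 where there is no reading), "camera_matrix" (3x3 intrinsics, pixels), "position" and "orientation" of the camera in the world. Camera axes: x right, y down, z forward; pixel columns grow to the right and rows downward; lengths in mm; the calibration is good to about 2 mm. A picture is of the moment at which its call begins.
- r.hand_in(): hands the job in; it is judged then, once.
The state is a dict: "time_s": time; "joints": joint angles; "joint_vel": joint speeds; "tau": joint torques, N m; "position": TCP position; "eef_rot": TCP orientation; "contact_force": force on the tool from outside, world axes, zero at the start; "moment": the same for the moment, N m; "width": finger opening in mm; "grip_force": force on a finger pad.
Only numpy, scipy, OpenCV 4.12 (cv2) and the standard library are available. Lean on these libraries where they do the work, as an engineer would, in place of code of your own. Each camera call takes 0.05 s, during which the arm holds its last target. There are 200 camera calls.

## Task

Pick up the oblong grey dosing cup that holds three clay freshener balls and tip it gradually, pouring end down, over the round wooden bowl, so that the balls drop in one after the other; stop once two are in the bowl, one for each shoe. Then stand the cup back upright on the white top, clear of the bowl, with the third ball still in it, and let go.

Things in the scene. Friction and masses are not known exactly. Their poses are not given: they have to be found in the camera images.
- dosing_cup: oblong grey open cup 113 x 46 x 48 mm (x,y,z), 0.12 kg, origin under its middle, z up. Pouring end x=-56 mm (no wall), back wall x=+57. Pinch flat side walls across y at x=0. On the 3 mm floor the balls nest behind ribs 2, 4, 7.5 mm high, rear faces x=-53, -17, +19. Tipped slowly, pouring end down, front ball leaves at about 25 deg, middle at 38, back at 53 (keep it); jerks free them sooner
- bowl: round wooden bowl, fixed to the top, 150 mm across the rim, 50 mm high; origin at the centre of its underside (a square wooden tray stands elsewhere: not that)
- ball_front: terracotta freshener ball, 35 mm diameter, 45 g (0.44 N), origin at its centre; starts in the front (pouring end) bay of the dosing cup
- ball_middle: terracotta freshener ball, 35 mm diameter, 45 g (0.44 N), origin at its centre; starts in the middle bay of the dosing cup
- ball_back: terracotta freshener ball, 35 mm diameter, 45 g (0.44 N), origin at its centre; starts in the back bay of the dosing cup; it is to stay in the cup
Not all that is in view belongs to the job. What is shaped like the ball_middle but turquoise is not meant.

How it is judged:
By the outcome, as a careful person would: the job done as asked, in the order asked, and still so for the second after the job is handed in, with the robot touching nothing.
It also fails if it takes over 72 s, if anything falls off the work surface, if the arm or the gripper's body presses on something with over 40 N, if the wrist force passes 120 N, or if a joint passes its speed limit or range.

## Working session

There is one attempt and no reset: what is moved stays moved. The work goes in short steps, Python scripts to look and compute and a tool call to move; the robot and the scene stay as the last step left them, time stands still between calls to the robot, and variables do not carry over. Pictures are saved under pics/ and viewed, at most 10 in all, crops included, and the job is handed in when it is done.

Besides the shell and the picture viewer there is one more tool, called after "Call:" as name(argument=value, ...) on one line, values as JSON. send_rows: Moves the arm, as the interface text tells. Its arguments: {"type":"object","properties":{"rows":{"type":"array","items":{"type":"array","items":{"type":"array","items":{"type":"number"}}}},"grip_force":{"type":"number"}},"required":["rows"]}

```bash
ls; mkdir -p pics; python3 - <<'E'
from rig import r
import cv2,numpy as np
s=r.state();print({k:np.round(v,3).tolist() for k,v in s.items()})
for n in("side","top","wrist"):
    f=r.grab_frame(n);np.savez(f"pics/{n}0.npz",**f);cv2.imwrite(f"pics/{n}0.png",f["frame"][:,:,::-1]);print(n,f["position"],f["orientation"],f["camera_matrix"])
a=[cv2.imread(f"pics/{n}0.png") for n in("side","top")]
E
```

```text
pics
{'time_s': 0.0, 'joints': [-1.3, 0.69, -0.195, 1.566, 0.157, 0.902, -0.215], 'joint_vel': [0.002, 0.001, -0.001, 0.001, -0.001, -0.003, 0.001], 'tau': [-0.001, -52.756, -1.267, -15.343, -0.053, 0.006, 0.0], 'position': [146.564, 607.235, 403.911], 'eef_rot': [-0.0, 0.118, 0.993, -0.001], 'contact_force': [-0.258, 0.066, -0.211], 'moment': [-0.011, 0.001, -0.054], 'grip_force': 0.0, 'width': 87.937}
side [ 287.67659399 -494.35862299  697.29966687] [-0.34094887  0.91236281 -0.21463908  0.07265009] [[533.02721014   0.         282.60782114]
 [  0.         533.02721014 207.67234579]
 [  0.           0.           1.        ]]
top [471.86856077 -15.02846286 948.01198929] [ 0.02635958 -0.70033691  0.71327983 -0.00807872] [[452.80822492   0.         274.4308058 ]
 [  0.         452.80822492 212.42918576]
 [  0.           0.           1.        ]]
wrist [ 81.61709193 623.37178431 383.24640701] [0.10472034 0.77863173 0.61338375 0.08078771] [[347.41866811   0.         281.15809312]
 [  0.         347.41866811 208.75375027]
 [  0.           0.           1.        ]]
```

View pics/top0.png

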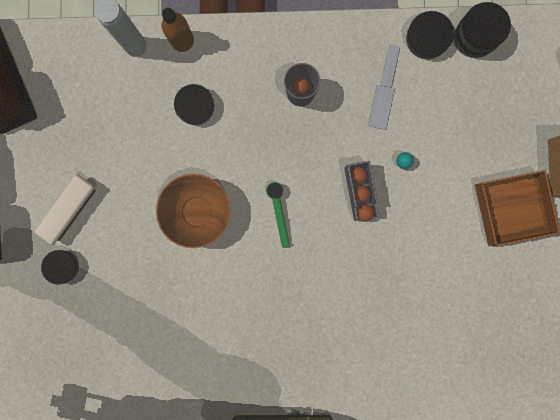

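View pics/side0.png

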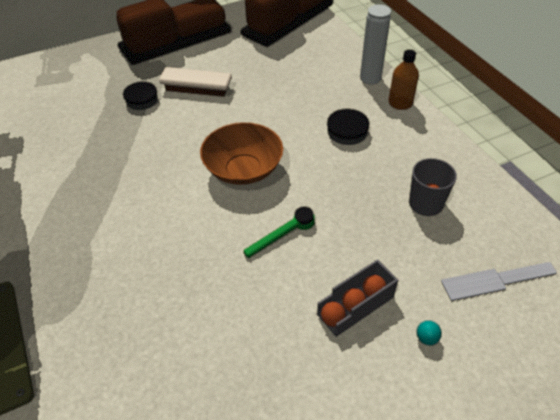

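The top view shows the cup at about (362,192) and the wooden bowl at (193,210); the square tray is at (516,208). In the side view the cup's open end is at (332,313), on the robot side (-x). The dark tumbler at (302,85) is round, so it isn't the dosing cup.

```bash
cat > h.py <<'E'
import numpy as np,cv2
from scipy.spatial.transform import Rotation as R
def pts(f):
    K=f["camera_matrix"];q=f["orientation"];d=f["depth"]
    v,u=np.mgrid[:d.shape[0],:d.shape[1]]
    c=np.dstack([(u-K[0,2])/K[0,0]*d,(v-K[1,2])/K[1,1]*d,d])
    return c@R.from_quat([q[1],q[2],q[3],q[0]]).as_matrix().T+f["position"]
E
python3 - <<'E'
from h import *
f=np.load("pics/top0.npz");P=pts(f);fr=f["frame"]
z=P[...,2];print("table z",np.median(z[300:330,250:400]))
# bowl
s=np.s_[170:252,152:236];Q=P[s].reshape(-1,3)
rim=Q[Q[:,2]>44];A=np.c_[2*rim[:,:2],np.ones(len(rim))]
c=np.linalg.lstsq(A,(rim[:,:2]**2).sum(1),rcond=None)[0];cx=c[:2];print("bowl",cx,np.sqrt(c[2]+cx@cx),rim[:,2].max())
rr=np.linalg.norm(Q[:,:2]-cx,axis=1)
for a in range(0,84,6):
    k=(rr>=a)&(rr<a+6);print(a,np.round(np.percentile(Q[k,2],[10,50,90]),1))
# cup
s=np.s_[150:232,338:386];Q=P[s].reshape(-1,3);C=fr[s].reshape(-1,3).astype(int)
w=Q[(Q[:,2]>41)&(Q[:,2]<56)];print(len(w),w.min(0),w.max(0))
print("rect",cv2.minAreaRect(w[:,:2].astype(np.float32)))
b=(C[:,0]>C[:,2]+45)&(Q[:,2]>33);print("balls top",Q[b].min(0),Q[b].max(0))
crop=lambda n,y0,y1,x0,x1:cv2.resize(cv2.imread(f"pics/{n}0.png")[y0:y1,x0:x1],(400,400))
cv2.imwrite("pics/crop.png",np.hstack([crop("top",142,242,312,412),crop("side",240,360,300,420)]))
E
```

```text
table z 1.4248038763191744
bowl [514.9286025 141.5601415] 84.24473655902308 948.0119892929611
0 [ 4.9  7.7 10.9]
6 [ 5.3  9.4 13.7]
12 [ 5.8 10.5 16.2]
18 [ 5.5 11.6 20.4]
24 [ 5.3 13.3 25.5]
30 [ 6.2 15.1 32.7]
36 [ 3.3 14.3 44.7]
42 [ 1.3 12.8 50.2]
48 [ 0.9 10.  46.6]
54 [ 1.2 11.6 46. ]
60 [ 0.8 13.5 42.9]
66 [ 0.8 14.9 43.7]
72 [ 0.8 17.7 44.9]
78 [ 1.2 23.4 46.8]
298 [ 513.60016808 -195.91165758   41.00804978] [ 614.93532642 -138.13984776   54.16775006]
rect ((563.3286743164062, -168.27711486816406), (100.79796600341797, 46.46406936645508), 8.831894874572754)
balls top [ 471.86856077 -188.10025929   33.0033303 ] [603.34724036 -15.02846286 948.01198929]
```

View pics/crop.png

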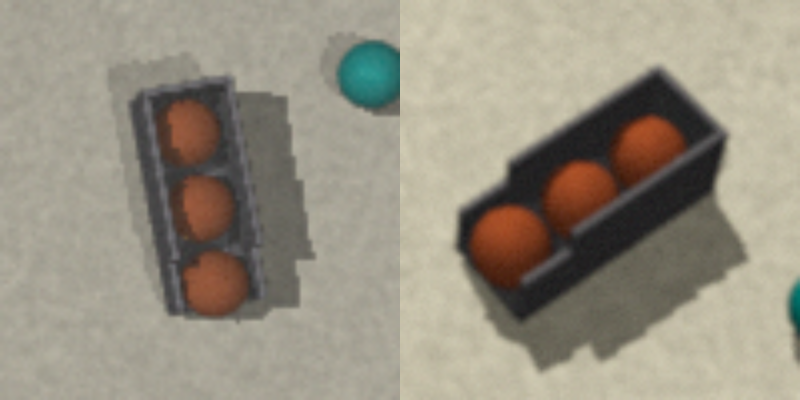

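The crop confirms it: an oblong grey cup with three terracotta balls. The open end, with lower side walls, is at the lower right in the top view and at the lower left in the side view, so it faces -x. The turquoise ball stands apart. Next I'll refit with invalid depths filtered out.

```bash
python3 - <<'E'
from h import *
f=np.load("pics/top0.npz");P=pts(f);fr=f["frame"].astype(int);ok=(f["depth"]>0)
def ray(uv,z):
    q=f["orientation"];K=f["camera_matrix"];uv=np.atleast_2d(uv).astype(float)
    d=np.c_[(uv-K[[0,1],[2,2]])/K[0,0],np.ones(len(uv))]@R.from_quat([q[1],q[2],q[3],q[0]]).as_matrix().T
    return f["position"]+d*((z-f["position"][2])/d[:,2])[:,None]
m=((fr[...,0]>fr[...,2]+35)).astype(np.uint8);m[:165]=0;m[255:]=0;m[:,:150]=0;m[:,240:]=0
c=max(cv2.findContours(m,0,1)[0],key=cv2.contourArea);h=cv2.convexHull(c)[:,0]
X=ray(h,50)[:,:2];(cx,cy),rad=cv2.minEnclosingCircle(X.astype(np.float32));print("bowl rim",cx,cy,rad)
s=np.s_[165:255,150:240];Q=P[s][ok[s]];rr=np.linalg.norm(Q[:,:2]-[cx,cy],axis=1)
for a in range(0,84,6):
    k=(rr>=a)&(rr<a+6);print(a,np.round(np.percentile(Q[k,2],[10,50,90]),1),end=' ')
s=np.s_[140:240,330:390];o=ok[s];Q=P[s][o];C=fr[s][o]
w=Q[(Q[:,2]>10)&(Q[:,2]<56)];print("\ncup all",cv2.minAreaRect(w[:,:2].astype(np.float32)))
b=((fr[...,0]>fr[...,2]+35)).astype(np.uint8);b[:150]=0;b[235:]=0;b[:,:340]=0;b[:,:]*=1;b[:,385:]=0
n,_,st,ce=cv2.connectedComponentsWithStats(cv2.erode(b,np.ones((3,3))))
for i in range(1,n):
    if st[i,4]>20: print("ball",st[i],np.round(ray(ce[i],25),1))
E
```

```text
bowl rim 522.9437866210938 171.2930908203125 74.88398742675781
0 [5.4 6.9 8.4] 6 [4.7 6.6 9. ] 12 [4.7 6.8 8.9] 18 [4.6 6.7 9.1] 24 [4.4 6.9 9. ] 30 [ 7.5 10.3 13.1] 36 [11.1 13.1 15.8] 42 [13.3 15.8 18.4] 48 [17.9 20.9 24.3] 54 [23.4 26.6 30. ] 60 [29.4 35.  40.4] 66 [38.  47.  51.7] 72 [ 0.1  5.3 53. ] 78 [-0.1  1.8  3.8] 
cup all ((554.7565307617188, -169.5431671142578), (118.11167907714844, 46.65302276611328), 8.87102222442627)
ball [354 168  12  14 111] [[ 591.6 -166.1   25. ]]
ball [358 187  11  14 117] [[ 552.6 -172.1   25. ]]
ball [359 206  14  14 147] [[ 513.6 -176.1   25. ]]
```

Call:
send_rows(rows=[[[7,41,-77.7,0,22.4],[7,41,-77.7,0,22.4],[7,41,-77.7,0,22.4],[7,41,-77.7,0,22.4],[7,41,-77.7,0,22.4],[7,41,-77.7,0,22.4],[7,41,-77.7,0,22.4],[7,41,-77.7,0,22.4],[7,41,-77.7,0,22.4],[7,41,-77.7,0,22.4],[7,41,-77.7,0,22.4],[7,41,-77.7,0,22.4]]])

```text
time_s: 1.65
position: [497.3, -57.8, 404.8]
eef_rot: [0.0, -0.077, 0.997, 0.0]
contact_force: [0.3, 0.9, 0.1]
width: 70.2
grip_force: 0.0
```

Call:
send_rows(rows=[[[7,5.9,-11.2,-12,0],[7,5.9,-11.2,-12,0],[7,5.9,-11.2,-12,0],[7,5.9,-11.2,-12,0],[7,5.9,-11.2,-12,0]]])

```text
time_s: 2.28
position: [555.6, -166.7, 285.0]
eef_rot: [0.0, -0.077, 0.997, 0.001]
contact_force: [-0.4, 0.5, 0.5]
width: 70.3
grip_force: 0.0
```

```bash
cat >> h.py <<'E'
def st(r):
    s=r.state();q=s["eef_rot"];m=R.from_quat([q[1],q[2],q[3],q[0]]).as_matrix()
    print(round(s["time_s"],2),np.round(s["position"],1),"yang",round(np.degrees(np.arctan2(m[1,1],m[0,1])),2),"zax",np.round(m[:,2],3),np.round(s["contact_force"],2),s["width"],s["grip_force"]);return s
E
python3 - <<'E'
from h import *
from rig import r
st(r);f=r.grab_frame("wrist");cv2.imwrite("pics/w1.png",f["frame"][:,:,::-1])
E
```

```text
2.27 [ 555.6 -166.7  285. ] yang 98.88 zax [-0.     0.001 -1.   ] [-0.38  0.54  0.49] 70.34277607112088 0.0
```

View pics/w1.png

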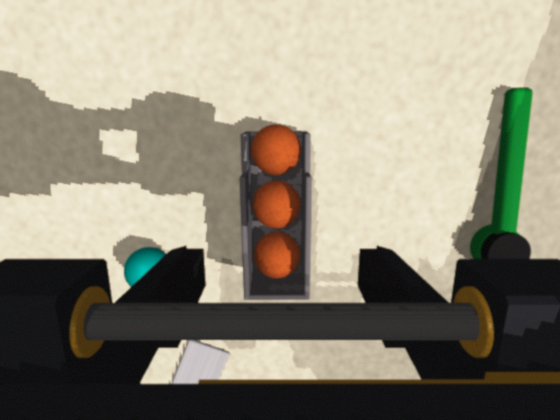

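The cup sits between the fingers at columns 243-310 with its axis aligned, and the turquoise ball at (147,268) is clear of them.

Call:
send_rows(rows=[[[7,0.05,-0.25,-5,0],[7,0.05,-0.25,-9,0],[7,0.05,-0.25,-11.4,0],[7,0.05,-0.25,-11.4,0],[4,0.05,-0.25,-11.4,0],[4,0.05,-0.25,-11.4,0],[4,0.05,-0.25,-11.4,0],[4,0.05,-0.25,-11.4,0]]], grip_force=20)

```text
time_s: 3.32
position: [556.6, -170.3, 172.0]
eef_rot: [0.001, -0.077, 0.997, -0.0]
contact_force: [-0.4, 0.2, 6.9]
width: 45.4
grip_force: 20.0
```

Call:
send_rows(rows=[[[4,0,0,0.2,0],[4,0,0,0.7,0],[4,0,0,1.5,0],[4,0,0,2.6,0],[4,0,0,3.8,0],[4,0,0,5,0],[4,0,0,6.2,0],[4,0,0,7.3,0],[4,0,0,8.2,0],[4,0,0,8.7,0],[4,0,0,9,0],[4,0,0,9,0]]], grip_force=20)

```text
time_s: 4.82
position: [556.1, -170.3, 260.7]
eef_rot: [-0.0, -0.077, 0.997, 0.0]
contact_force: [0.1, -0.3, -3.3]
width: 46.3
grip_force: 20.0
```

```bash
python3 - <<'E'
from h import *
from rig import r
st(r);f=r.grab_frame("side");cv2.imwrite("pics/s1.png",f["frame"][150:400,200:500,::-1])
E
```

```text
4.83 [ 556.1 -170.3  260.7] yang 98.83 zax [-0.  0. -1.] [ 0.08 -0.34 -3.3 ] 46.287585461608806 19.989136895164847
```

View pics/s1.png

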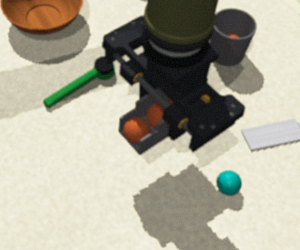

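I'll set the cup back down and regrip it higher. That keeps the fingertips clear of the bowl rim when the cup pivots on it.

Call:
send_rows(rows=[[[4,0,0,-0.7,0],[4,0,0,-2,0],[4,0,0,-3.6,0],[4,0,0,-5.2,0],[4,0,0,-6.6,0],[4,0,0,-7.8,0],[4,0,0,-8.5,0],[4,0,0,-8.85,0],[4,0,0,-8.85,0],[5.6,0,0,-8.85,0],[5.6,0,0,-8.85,0],[5.6,0,0,-7.7,0]]])

```text
time_s: 6.38
position: [555.9, -170.2, 183.8]
eef_rot: [-0.001, -0.077, 0.997, 0.0]
contact_force: [-0.1, -0.6, 0.6]
width: 55.9
grip_force: 0.0
```

Call:
send_rows(rows=[[[4,0,0,0,0],[4,0,0,0,0],[4,0,0,0,0],[4,0,0,0.2,0],[4,0,0,0.7,0],[4,0,0,1.7,0],[4,0,0,3,0],[4,0,0,4.5,0],[4,0,0,6,0],[4,0,0,7.2,0],[4,0,0,7.8,0],[4,0,0,8,0]]], grip_force=25)

```text
time_s: 7.88
position: [556.1, -170.3, 264.1]
eef_rot: [0.0, -0.077, 0.997, -0.0]
contact_force: [0.8, -0.7, -2.3]
width: 45.6
grip_force: 25.0
```

```bash
python3 - <<'E'
from h import *
from rig import r
st(r)
E
```

```text
7.88 [ 556.1 -170.3  264.1] yang 98.83 zax [ 0.  0. -1.] [ 0.8  -0.74 -2.29] 45.62852220549462 24.99100665561855
```

Call:
send_rows(rows=[[[4,0.02,0.3,0,-0.08],[4,0.07,1.1,0,-0.3],[4,0.15,2.4,0,-0.6],[4,0.27,4.2,0,-1.1],[4,0.41,6.4,0,-1.7],[4,0.57,8.9,0,-2.3],[4,0.73,11.4,0,-3],[4,0.9,13.9,0,-3.6],[4,1.06,16.4,0,-4.2],[4,1.22,18.9,0,-4.9],[4,1.38,21.4,0,-5.5],[4,1.54,23.9,0,-6.2]]])

```text
time_s: 9.38
position: [571.1, 71.3, 263.7]
eef_rot: [-0.0, -0.023, 1.0, 0.0]
contact_force: [-0.9, -0.1, -2.4]
width: 45.6
grip_force: 25.0
```

Call:
send_rows(rows=[[[4,0.16,2.5,0,-0.65],[4,0.3,4.7,0,-1.2],[4,0.42,6.5,0,-1.7],[4,0.51,8,0,-2.05],[4,0.58,9.1,0,-2.35],[4,0.63,9.8,0,-2.55],[4,0.65,10.15,0,-2.65],[4,0.66,10.25,0,-2.65],[4,0.66,10.25,0,-2.65]]])

```text
time_s: 10.5
position: [578.2, 170.7, 263.7]
eef_rot: [-0.0, 0.0, 1.0, -0.0]
contact_force: [0.4, 0.6, -2.1]
width: 45.7
grip_force: 25.0
```

```bash
python3 - <<'E'
from h import *
from rig import r
st(r)
f=r.grab_frame("side");g=r.grab_frame("wrist");cv2.imwrite("pics/s2.png",np.hstack([cv2.resize(f["frame"][60:240,150:390,::-1],(400,300)),cv2.resize(g["frame"][:,:,::-1],(400,300))]))
E
```

```text
10.5 [578.2 170.7 263.7] yang 89.94 zax [-0. -0. -1.] [ 0.43  0.64 -2.05] 45.72143093755584 24.990975223481655
```

View pics/s2.png

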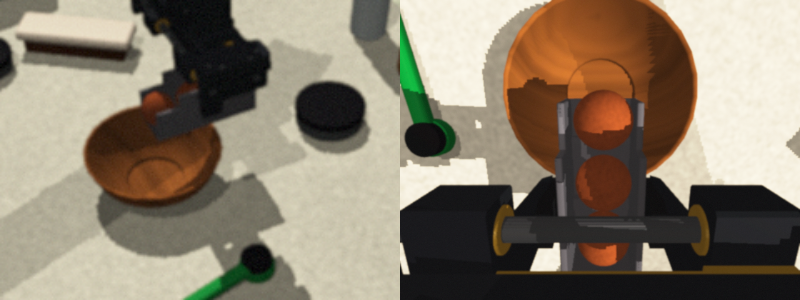

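Call:
send_rows(rows=[[[4,0,0,-0.4,0],[4,0,0,-0.9,0],[4,0,0,-1.5,0],[4,0,0,-2.1,0],[4,0,0,-2.5,0],[4,0,0,-2.75,0],[4,0,0,-2.85,0],[4,0,0,-2.85,0]]])

```text
time_s: 11.6
position: [578.1, 171.3, 235.3]
eef_rot: [0.0, 0.0, 1.0, 0.0]
contact_force: [0.1, -0.4, -2.8]
width: 45.9
grip_force: 25.0
```

Call:
send_rows(rows=[[[4,0,0,-0.05,0],[4,0,0,-0.1,0],[4,0,0,-0.1,0]]])

```text
time_s: 11.98
position: [578.2, 171.3, 234.7]
eef_rot: [0.0, 0.0, 1.0, 0.0]
contact_force: [-0.9, 0.6, 3.0]
width: 45.6
grip_force: 25.0
```

Call:
send_rows(rows=[[[4,-0.16,0,-0.06,0],[4,-0.32,0,-0.13,0],[4,-0.47,0,-0.2,0],[4,-0.62,0,-0.28,0],[4,-0.77,0,-0.37,0],[4,-0.91,0,-0.46,0],[4,-1.02,0,-0.54,0],[4,-1.13,0,-0.63,0],[4,-1.13,0,-0.63,0]]])

```text
time_s: 13.1
position: [569.3, 171.2, 229.6]
eef_rot: [0.004, 0.001, 1.0, 0.001]
contact_force: [1.5, -1.1, 6.5]
width: 46.1
grip_force: 25.0
```

```bash
python3 - <<'E'
from h import *
from rig import r
st(r)
f=r.grab_frame("side");g=r.grab_frame("wrist");np.savez("pics/s3.npz",**f);np.savez("pics/w3.npz",**g)
cv2.imwrite("pics/s3.png",np.hstack([cv2.resize(f["frame"][60:240,150:390,::-1],(400,300)),cv2.resize(g["frame"][:,:,::-1],(400,300))]))
# tilt: fit plane to cup wall tops / use grey points in wrist view
P=pts(g);G=g["frame"].astype(int);ok=(g["depth"]>0)&(abs(P[...,1]-171)<30)&(P[...,0]>490)&(P[...,0]<600)&(P[...,2]>15)&(P[...,2]<110)
m=ok&(G[...,0]>G[...,2]+50)&(abs(P[...,1]-171)<20)
for x in range(495,600,6):
    k=ok&(abs(P[...,0]-x)<3)
    if k.sum()>5: print(x,k.sum(),np.round(np.percentile(P[...,2][k],[5,50,95])),np.round(np.percentile(P[...,2][k&(abs(P[...,1]-171)>19)],[50,95])) if (k&(abs(P[...,1]-171)>19)).any() else '')
E
```

```text
13.1 [569.3 171.2 229.6] yang 89.92 zax [ 0.008  0.002 -1.   ] [ 1.54 -1.06  6.46] 46.09690774341496 24.999903389252722
513 602 [57. 63. 67.] [66. 66.]
519 1508 [58. 67. 70.] [67. 68.]
525 1722 [44. 69. 72.] [68. 69.]
531 1541 [55. 70. 73.] [69. 71.]
537 1505 [45. 69. 86.] [71. 86.]
543 1257 [40. 66. 87.] [86. 88.]
549 2007 [45. 65. 89.] [87. 89.]
555 2639 [47. 73. 90.] [89. 91.]
561 3929 [ 51.  81. 107.] [ 91. 107.]
567 1924 [56. 81. 93.] [92. 95.]
573 1037 [56. 79. 91.] [85. 93.]
579 788 [ 50.  78. 109.] [108. 109.]
585 720 [50. 59. 98.] [97. 98.]
591 942 [58. 87. 99.] [98. 99.]
597 1621 [ 81.  88. 100.] [ 99. 100.]
```

View pics/s3.png

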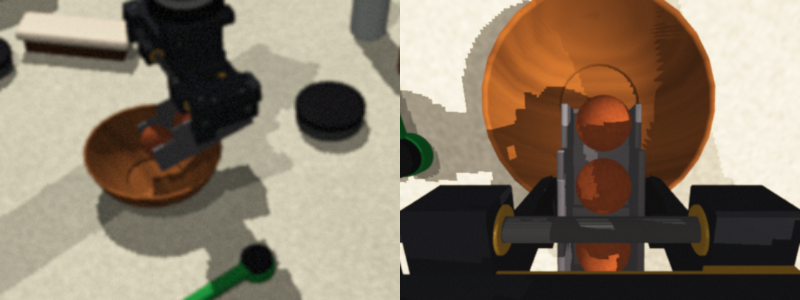

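Contact is on the rim and the wall-top slope gives a tilt of about 13°. All three balls are still in the cup, so I'll continue gently.

```bash
cat >> h.py <<'E'
def tilt(r,name=None):
    s=st(r);g=r.grab_frame("wrist");P=pts(g);G=g["frame"].astype(int);gx=s["position"][0];gy=s["position"][1]
    ok=(g["depth"]>0)&(abs(P[...,1]-gy)<27)&(abs(P[...,1]-gy)>19)&(P[...,2]>s["position"][2]-190)&(P[...,2]<s["position"][2]-120)
    out=[]
    for sd in(-1,1):
        xs,zs=[],[]
        for x in np.arange(gx-58,gx-10,3):
            k=ok&(abs(P[...,0]-x)<1.5)&((P[...,1]-gy)*sd>0)
            if k.sum()>5: xs.append(x-gx);zs.append(np.percentile(P[...,2][k],90)-s["position"][2]+147)
        out.append((np.round(xs),np.round(zs,1)))
    for a,b in out: print(*[f"{i:.0f}:{j:.0f}" for i,j in zip(a,b)], "deg",np.round(np.degrees(np.arctan(np.diff(b)/np.diff(a)))[abs(np.diff(b))<5].mean(),1))
    # terracotta ball tops: blobs in image with pixel centre, world top
    m=((G[...,0]>1.6*G[...,2])&(G[...,0]>70)&(g["depth"]>0)&(abs(P[...,1]-gy)<19)).astype(np.uint8)
    if name: cv2.imwrite(name,np.hstack([cv2.resize(r.grab_frame("side")["frame"][60:240,150:390,::-1],(400,300)),cv2.resize(g["frame"][:,:,::-1],(400,300))]))
E
```

Call:
send_rows(rows=[[[4,-0.06,0,-0.04,0],[4,-0.11,0,-0.08,0],[4,-0.16,0,-0.13,0],[4,-0.21,0,-0.18,0],[4,-0.26,0,-0.22,0],[4,-0.31,0,-0.27,0],[4,-0.36,0,-0.32,0],[4,-0.36,0,-0.32,0]]])

```text
time_s: 14.2
position: [565.1, 171.3, 226.2]
eef_rot: [0.003, 0.001, 1.0, 0.001]
contact_force: [1.4, -0.7, 6.6]
width: 45.8
grip_force: 25.0
```

```bash
python3 - <<'E'
from h import *
from rig import r
tilt(r,"pics/t4.png")
E
```

```text
14.2 [565.1 171.3 226.2] yang 89.94 zax [ 0.006  0.002 -1.   ] [ 1.39 -0.66  6.57] 45.751019588094145 24.999454950448126
-52:-21 -49:-20 -46:-20 -43:-18 -40:-17 -37:-16 -34:-1 -31:1 -28:2 -25:3 -22:4 -19:5 -16:6 -13:7 deg 20.4
-52:-21 -49:-20 -46:-19 -43:-18 -40:-17 -37:-16 -34:-1 -31:0 -28:2 -25:3 -22:4 -19:5 -16:6 -13:7 deg 20.1
```

Call:
send_rows(rows=[[[4,-0.05,0,-0.05,0],[4,-0.09,0,-0.1,0],[4,-0.14,0,-0.15,0],[4,-0.19,0,-0.2,0],[4,-0.23,0,-0.25,0],[4,-0.23,0,-0.25,0],[4,-0.23,0,-0.25,0]]])

```text
time_s: 15.18
position: [562.4, 171.3, 223.5]
eef_rot: [0.002, 0.0, 1.0, 0.001]
contact_force: [1.2, -0.5, 5.2]
width: 45.9
grip_force: 25.0
```

```bash
python3 - <<'E'
from h import *
from rig import r
tilt(r,"pics/t5.png")
E
```

```text
15.18 [562.4 171.3 223.5] yang 89.95 zax [ 0.005  0.001 -1.   ] [ 1.2  -0.49  5.18] 45.88886478859034 24.999368133139797
-52:-26 -49:-24 -46:-23 -43:-21 -40:-20 -37:-19 -34:-2 -31:-1 -28:0 -25:2 -22:3 -19:4 -16:6 -13:7 deg 24.1
-52:-25 -49:-24 -46:-23 -43:-22 -40:-20 -37:-19 -34:-2 -31:-1 -28:0 -25:2 -22:3 -19:4 -16:6 -13:7 deg 23.4
```

View pics/t5.png

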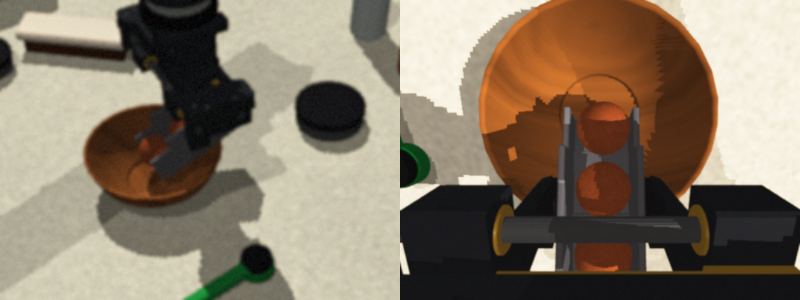

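The front ball is still in its bay at 24°. From here I'll track the balls by depth along the cup's centre line.

```bash
cat >> h.py <<'E'
def line(r):
    s=r.state();g=r.grab_frame("wrist");P=pts(g);x0,y0,z0=s["position"];G=g["frame"].astype(int)
    red=(G[...,0]>1.6*G[...,2])
    for x in np.arange(x0-110,x0-5,6):
        k=(g["depth"]>0)&(abs(P[...,1]-y0)<4)&(abs(P[...,0]-x)<3)&(P[...,2]<z0-120)
        if k.sum()>3: print(f"{x-x0:.0f}:{np.median(P[...,2][k]):.0f}{'r' if red[k].mean()>.5 else '-'}",end=" ")
    print()
    # ball-sized bumps lying in the bowl: points over the bowl floor profile
    rr=np.hypot(P[...,0]-522.9,P[...,1]-171.3)
    k=(g["depth"]>0)&(rr<62)&(P[...,2]>np.interp(rr,[0,28,45,60],[6,7,16,32])+9)&(P[...,0]<x0-60)
    n,_,sts,_=cv2.connectedComponentsWithStats(k.astype(np.uint8))
    L=_ if False else cv2.connectedComponents(k.astype(np.uint8))[1]
    for i in range(1,n):
        if sts[i,4]>60: q=P[L==i];print("bump",sts[i,4],np.round(q.mean(0)),"ztop",round(q[:,2].max()))
E
```

Call:
send_rows(rows=[[[4,-0.03,0,-0.04,0],[4,-0.07,0,-0.08,0],[4,-0.1,0,-0.12,0],[4,-0.13,0,-0.16,0],[4,-0.13,0,-0.16,0],[4,-0.13,0,-0.16,0]]])

```text
time_s: 16.02
position: [560.9, 171.3, 221.8]
eef_rot: [0.002, 0.0, 1.0, 0.001]
contact_force: [1.0, -0.5, 6.3]
width: 45.9
grip_force: 25.0
```

```bash
python3 - <<'E'
from h import *
from rig import r
tilt(r,"pics/t6.png");line(r)
E
```

```text
16.02 [560.9 171.3 221.8] yang 89.95 zax [ 0.004  0.001 -1.   ] [ 0.98 -0.52  6.35] 45.86262347906723 24.99852097418625
-52:-27 -49:-26 -46:-25 -43:-24 -40:-22 -37:-20 -34:-4 -31:-2 -28:-1 -25:1 -22:3 -19:4 -16:5 -13:7 deg 25.2
-52:-27 -49:-26 -46:-25 -43:-24 -40:-22 -37:-20 -34:-4 -31:-2 -28:-0 -25:1 -22:2 -19:4 -16:5 -13:6 deg 25.2
-110:46r -104:37r -98:26r -92:20r -86:15r -80:12r -74:9r -68:5r -62:4r -56:4r -50:47r -44:54r -38:56r -32:55r -26:53r -20:56r -14:65r -8:72r
```

Call:
send_rows(rows=[[[4,-0.03,0,-0.04,0],[4,-0.06,0,-0.08,0],[4,-0.09,0,-0.12,0],[4,-0.11,0,-0.16,0],[4,-0.11,0,-0.16,0],[4,-0.11,0,-0.16,0]]])

```text
time_s: 16.92
position: [559.7, 171.3, 220.1]
eef_rot: [0.002, 0.0, 1.0, 0.001]
contact_force: [1.6, -1.1, 5.6]
width: 45.6
grip_force: 25.0
```

```bash
python3 - <<'E'
from h import *
from rig import r
tilt(r,"pics/t7.png");line(r)
E
```

```text
16.93 [559.7 171.3 220.1] yang 89.95 zax [ 0.004  0.001 -1.   ] [ 1.63 -1.1   5.62] 45.6441756000696 24.99835330818314
-49:-29 -46:-27 -43:-26 -40:-24 -37:-22 -34:-5 -31:-3 -28:-1 -25:1 -22:2 -19:4 -16:5 -13:7 deg 29.2
-49:-28 -46:-27 -43:-25 -40:-24 -37:-22 -34:-5 -31:-3 -28:-2 -25:0 -22:2 -19:4 -16:5 -13:7 deg 28.3
-110:48r -104:40r -98:28r -92:21r -86:16r -80:12r -74:10r -68:32r -62:37r -56:39r -50:38r -44:36r -38:31r -32:18- -26:21- -20:25- -14:61r -8:70r 
bump 1188 [495. 172.  32.] ztop 39
```

The front ball is in the bowl, its top at z=39 near x=505. The lip is getting close to the bowl floor, so I'll lift the cup, move it so the rim bears closer to the grip, and check that the tilt holds.

Call:
send_rows(rows=[[[4,0,0,0.15,0],[4,0,0,0.4,0],[4,0.05,0,0.8,0],[4,0.2,0,1.2,0],[4,0.45,0,1.4,0],[4,0.7,0,1.5,0],[4,0.9,0,1.5,0],[4,0.95,0,1.5,0],[4,0.95,0,1.5,0]]])

```text
time_s: 18.2
position: [568.0, 171.2, 233.9]
eef_rot: [-0.0, 0.0, 1.0, 0.0]
contact_force: [0.1, 0.3, -2.3]
width: 45.9
grip_force: 25.0
```

```bash
python3 - <<'E'
from h import *
from rig import r
tilt(r,"pics/t8.png");line(r)
E
```

```text
18.2 [568.  171.2 233.9] yang 89.98 zax [-0.  0. -1.] [ 0.05  0.28 -2.26] 45.87148163471808 24.98586262925528
-52:-29 -49:-28 -46:-26 -43:-25 -40:-23 -37:-21 -34:-4 -31:-3 -28:-1 -25:1 -22:2 -19:4 -16:6 -13:7 deg 27.5
-52:-29 -49:-27 -46:-26 -43:-25 -40:-23 -37:-22 -34:-4 -31:-2 -28:-1 -25:1 -22:2 -19:4 -16:6 -13:7 deg 27.1
-110:35r -104:25r -98:20r -92:14r -86:11r -80:31r -74:36r -68:39r -62:39r -56:36r -50:31r -44:4r -38:5r -32:32- -26:36- -20:40- -14:77r -8:84r 
bump 2474 [498. 172.  34.] ztop 41
```

Call:
send_rows(rows=[[[4,0.15,0,-0.2,0],[4,0.3,0,-0.4,0],[4,0.3,0,-0.6,0],[4,0.3,0,-0.7,0],[4,0.28,0,-0.76,0],[4,0.24,0,-0.82,0],[4,0.19,0,-0.88,0],[4,0.14,0,-0.94,0],[4,0.1,0,-1,0],[4,0.06,0,-1.05,0],[4,0.06,0,-1.05,0]]])

```text
time_s: 19.73
position: [569.8, 171.2, 225.3]
eef_rot: [0.002, 0.0, 1.0, 0.0]
contact_force: [-0.4, -1.2, 11.1]
width: 45.9
grip_force: 25.0
```

```bash
python3 - <<'E'
from h import *
from rig import r
tilt(r,"pics/t9.png");line(r)
E
```

```text
19.73 [569.8 171.2 225.3] yang 89.95 zax [ 0.004  0.001 -1.   ] [-0.37 -1.17 11.12] 45.89256464795567 24.999279884796124
-49:-29 -46:-28 -43:-26 -40:-24 -37:-22 -34:-5 -31:-3 -28:-2 -25:0 -22:2 -19:4 -16:5 -13:7 deg 30.0
-49:-29 -46:-27 -43:-26 -40:-24 -37:-22 -34:-5 -31:-3 -28:-2 -25:0 -22:2 -19:3 -16:5 -13:6 deg 28.5
-110:32r -104:23r -98:18r -92:13r -86:11r -80:33r -74:37r -68:39r -62:38r -56:35r -50:28r -44:4r -38:4r -32:23- -26:26- -20:30- -14:66r -8:75r 
bump 2989 [499. 172.  34.] ztop 41
```

Call:
send_rows(rows=[[[4,-0.05,0,-0.05,0],[4,-0.09,0,-0.1,0],[4,-0.13,0,-0.15,0],[4,-0.17,0,-0.2,0],[4,-0.21,0,-0.25,0],[4,-0.25,0,-0.3,0],[4,-0.29,0,-0.36,0],[4,-0.29,0,-0.36,0]]])

```text
time_s: 20.88
position: [566.3, 171.2, 221.3]
eef_rot: [0.001, 0.0, 1.0, 0.0]
contact_force: [-1.4, -1.4, 9.1]
width: 45.9
grip_force: 25.0
```

```bash
python3 - <<'E'
from h import *
from rig import r
tilt(r,"pics/t10.png");line(r)
E
```

```text
20.88 [566.3 171.2 221.3] yang 89.96 zax [ 0.002  0.    -1.   ] [-1.44 -1.4   9.05] 45.93542216286582 25.01096287960536
-46:-33 -43:-31 -40:-29 -37:-27 -34:-8 -31:-6 -28:-3 -25:-1 -22:1 -19:3 -16:5 -13:8 deg 36.0
-46:-33 -43:-31 -40:-29 -37:-27 -34:-8 -31:-6 -28:-3 -25:-1 -22:1 -19:3 -16:5 -13:7 deg 35.0
-110:37r -104:27r -98:21r -92:16r -86:12r -80:28r -74:35r -68:38r -62:39r -56:37r -50:33r -44:4r -38:4r -32:5r -26:17- -20:21- -14:61r -8:71r 
bump 2628 [497. 172.  34.] ztop 41
```

Call:
send_rows(rows=[[[4,-0.03,0,-0.03,0],[4,-0.05,0,-0.06,0],[4,-0.08,0,-0.09,0],[4,-0.1,0,-0.12,0],[4,-0.12,0,-0.15,0],[4,-0.12,0,-0.15,0],[4,-0.12,0,-0.15,0]]])

```text
time_s: 21.9
position: [565.1, 171.1, 219.8]
eef_rot: [0.001, 0.0, 1.0, 0.0]
contact_force: [-1.3, -1.2, 9.5]
width: 45.9
grip_force: 25.0
```

```bash
python3 - <<'E'
from h import *
from rig import r
tilt(r,"pics/t11.png");line(r)
E
```

```text
21.9 [565.1 171.1 219.8] yang 89.96 zax [ 0.002  0.    -1.   ] [-1.31 -1.22  9.53] 45.87607570516867 24.9935249639384
-46:-35 -43:-33 -40:-30 -37:-28 -34:-8 -31:-6 -28:-4 -25:-1 -22:1 -19:3 -16:5 -13:8 deg 37.1
-46:-34 -43:-32 -40:-30 -37:-28 -34:-8 -31:-6 -28:-4 -25:-2 -22:0 -19:3 -16:5 -13:7 deg 36.1
-110:39r -104:29r -98:22r -92:17r -86:12r -80:12r -74:34r -68:38r -62:39r -56:38r -50:34r -44:5r -38:4r -32:4r -26:14- -20:18- -14:60r -8:69r 
bump 2491 [497. 172.  34.] ztop 40
```

Call:
send_rows(rows=[[[4,-0.03,0,-0.04,0],[4,-0.06,0,-0.08,0],[4,-0.09,0,-0.12,0],[4,-0.12,0,-0.16,0],[4,-0.14,0,-0.19,0],[4,-0.14,0,-0.19,0],[4,-0.14,0,-0.19,0]]])

```text
time_s: 22.92
position: [563.5, 171.1, 217.9]
eef_rot: [0.001, 0.0, 1.0, 0.0]
contact_force: [-2.6, -2.1, 11.0]
width: 45.7
grip_force: 25.0
```

```bash
python3 - <<'E'
from h import *
from rig import r
tilt(r,"pics/t12.png");line(r)
E
```

```text
22.93 [563.5 171.1 217.9] yang 89.96 zax [ 0.002  0.    -1.   ] [-2.6  -2.13 11.02] 45.71136094842242 24.99187956447713
-46:-36 -43:-34 -40:-32 -37:-30 -34:-9 -31:-7 -28:-4 -25:-2 -22:1 -19:3 -16:5 -13:8 deg 38.2
-46:-36 -43:-34 -40:-32 -37:-29 -34:-9 -31:-7 -28:-4 -25:-2 -22:0 -19:3 -16:5 -13:8 deg 38.3
-110:41r -104:32r -98:24r -92:18r -86:13r -80:11r -74:33r -68:37r -62:39r -56:38r -50:35r -44:30r -38:4r -32:4r -26:11- -20:15- -14:58r -8:67r 
bump 2285 [496. 172.  34.] ztop 41
```

Tilt is about 39° and the lip is near the bowl floor, so there's little margin left. I'll lift 2 cm holding the tilt, then give a very mild stop-jerk toward -x.

Call:
send_rows(rows=[[[4,0,0,0.15,0],[4,0,0,0.5,0],[4,0,0,1,0],[4,0,0,1.5,0],[4,0,0,1.85,0],[4,0,0,2,0],[4,0,0,2,0],[4,-0.2,0,2,0],[4,-0.7,0,2,0],[4,-0.7,0,2,0],[4,-0.7,0,2,0]]])

```text
time_s: 24.45
position: [556.2, 171.3, 236.6]
eef_rot: [0.0, 0.0, 1.0, 0.0]
contact_force: [-0.3, -0.4, -2.1]
width: 46.0
grip_force: 25.0
```

```bash
python3 - <<'E'
from h import *
from rig import r
tilt(r,"pics/t13.png");line(r)
E
```

```text
24.45 [556.2 171.3 236.6] yang 89.99 zax [ 0.  0. -1.] [-0.35 -0.43 -2.1 ] 46.02274676151534 24.980166549794376
-46:-35 -43:-33 -40:-31 -37:-29 -34:-9 -31:-6 -28:-4 -25:-1 -22:1 -19:3 -16:6 -13:8 deg 37.5
-46:-35 -43:-33 -40:-31 -37:-29 -34:-9 -31:-6 -28:-4 -25:-2 -22:1 -19:3 -16:5 -13:8 deg 37.6
-110:49r -104:46r -98:35r -92:25r -86:19r -80:14r -74:11r -68:33r -62:37r -56:39r -50:39r -44:59r -38:63r -32:65r -26:64r -20:61r -14:53r -8:48- 
bump 1088 [491. 172.  32.] ztop 39
```

Call:
send_rows(rows=[[[4,0,0,0,0],[4,0,0,0,0],[4,0,0,0,0],[4,0,0,0,0]]])

```text
time_s: 25.1
position: [556.1, 171.3, 236.5]
eef_rot: [-0.0, 0.0, 1.0, 0.0]
contact_force: [-0.1, 0.6, -1.5]
width: 45.7
grip_force: 25.0
```

```bash
python3 - <<'E'
from h import *
from rig import r
tilt(r,"pics/t14.png");line(r)
E
```

```text
25.1 [556.1 171.3 236.5] yang 89.98 zax [-0.  0. -1.] [-0.13  0.6  -1.49] 45.72804082932056 24.9801621719962
-46:-35 -43:-33 -40:-31 -37:-29 -34:-9 -31:-6 -28:-4 -25:-2 -22:1 -19:3 -16:6 -13:8 deg 36.6
-46:-35 -43:-33 -40:-31 -37:-29 -34:-9 -31:-6 -28:-4 -25:-2 -22:1 -19:3 -16:6 -13:8 deg 37.9
-110:49r -104:47r -98:35r -92:25r -86:19r -80:14r -74:12r -68:33r -62:37r -56:39r -50:39r -44:59r -38:63r -32:65r -26:64r -20:61r -14:55r -8:48- 
bump 1083 [491. 172.  32.] ztop 39
```

View pics/t14.png

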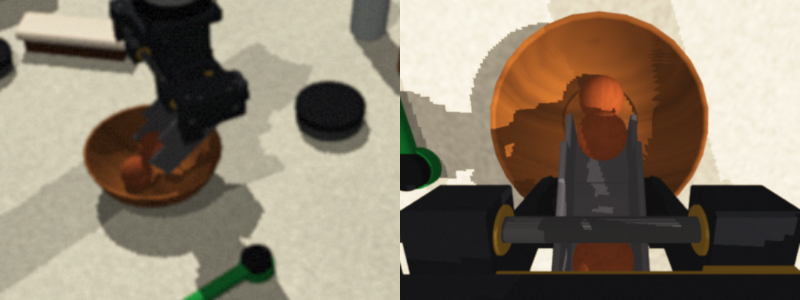

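The middle ball (602,137 in the wrist half) has left its bay and is propped between the lip and the first ball. Backing the cup off gently should let it drop.

Call:
send_rows(rows=[[[4,0.1,0,0.1,0],[4,0.35,0,0.3,0],[4,0.7,0,0.6,0],[4,1.05,0,0.9,0],[4,1.35,0,1.1,0],[4,1.5,0,1.2,0],[4,1.5,0,1.2,0],[4,1.5,0,1.2,0]]])

```text
time_s: 26.25
position: [570.9, 171.3, 248.4]
eef_rot: [-0.0, 0.0, 1.0, -0.0]
contact_force: [0.9, -0.6, -1.7]
width: 45.6
grip_force: 25.0
```

```bash
python3 - <<'E'
from h import *
from rig import r
tilt(r,"pics/t15.png");line(r)
E
```

```text
26.25 [570.9 171.3 248.4] yang 89.99 zax [-0. -0. -1.] [ 0.92 -0.64 -1.67] 45.63047647652939 24.980187295004725
-46:-35 -43:-33 -40:-31 -37:-29 -34:-9 -31:-6 -28:-4 -25:-1 -22:1 -19:3 -16:6 -13:8 deg 37.4
-46:-35 -43:-33 -40:-31 -37:-29 -34:-9 -31:-6 -28:-4 -25:-2 -22:1 -19:3 -16:5 -13:8 deg 37.0
-110:29r -104:22r -98:17r -92:12r -86:10r -80:9r -74:34r -68:38r -62:39r -56:62r -50:67r -44:68r -38:67r -32:64r -26:55r -20:46- -14:51- -8:60- 
bump 1772 [503. 172.  34.] ztop 56
```

Call:
send_rows(rows=[[[4,0.1,0,0,0],[4,0.35,0,0,0],[4,0.7,0,0.1,0],[4,1.05,0,0.3,0],[4,1.35,0,0.5,0],[4,1.5,0,0.6,0],[4,1.5,0,0.6,0],[4,1.5,0,0.6,0]]])

```text
time_s: 27.4
position: [586.0, 171.2, 254.5]
eef_rot: [-0.0, 0.0, 1.0, -0.0]
contact_force: [-0.2, -0.1, -2.1]
width: 45.8
grip_force: 25.0
```

```bash
python3 - <<'E'
from h import *
from rig import r
tilt(r,"pics/t16.png");line(r)
E
```

```text
27.4 [586.  171.2 254.5] yang 89.99 zax [-0. -0. -1.] [-0.24 -0.12 -2.07] 45.82892366528676 24.98012877011206
-46:-36 -43:-33 -40:-31 -37:-28 -34:-9 -31:-6 -28:-4 -25:-1 -22:1 -19:3 -16:5 -13:8 deg 38.9
-46:-36 -43:-33 -40:-30 -37:-29 -34:-9 -31:-6 -28:-4 -25:-2 -22:0 -19:3 -16:5 -13:8 deg 37.9
-110:14r -104:12r -98:33r -92:37r -86:39r -80:38r -74:35r -68:28r -62:29r -56:34r -50:34r -44:32r -38:5r -32:7r -26:47- -20:52- -14:57- -8:66- 
bump 3678 [506. 173.  33.] ztop 40
```

Both balls are now in the bowl, tops at about x=500 and x=533. I'll raise the cup and carry it back to its clear original spot.

Call:
send_rows(rows=[[[4,0,0,0.3,0],[4,0,0,1,0],[4,0,0,2,0],[4,0,-0.2,3,0],[4,0,-0.7,4,0],[4,0,-1.6,4.7,0],[4,0,-3,5,0],[4,0,-4.8,5,0],[4,0,-6.8,5,0],[4,0,-9,5,0],[4,0,-11.4,5,0],[4,0,-13.8,5,0]]])

```text
time_s: 29.05
position: [585.8, 31.0, 304.2]
eef_rot: [-0.0, 0.001, 1.0, -0.0]
contact_force: [1.1, -0.1, -1.7]
width: 45.9
grip_force: 25.0
```

Call:
send_rows(rows=[[[4,0,-2.4,0,0],[4,0,-4.8,0,0],[4,0,-7.2,0,0],[4,0,-9.6,0,0],[4,0,-12,0,0],[4,0,-14.2,0,0],[4,0,-16.2,0,0],[4,0,-17.9,0,0],[4,0,-19.2,0,0],[4,0,-20,0,0],[4,0,-20.3,0,0],[4,0,-20.3,0,0]]])

```text
time_s: 30.55
position: [586.2, -169.3, 304.5]
eef_rot: [0.0, -0.0, 1.0, 0.0]
contact_force: [0.1, 1.0, -1.8]
width: 45.4
grip_force: 25.0
```

```bash
python3 - <<'E'
from h import *
from rig import r
tilt(r)
E
```

```text
30.55 [ 586.2 -169.3  304.5] yang 90.02 zax [ 0.     0.001 -1.   ] [ 0.09  1.02 -1.78] 45.43378830918431 24.980228989734314
-46:-36 -43:-33 -40:-31 -37:-28 -34:-9 -31:-6 -28:-4 -25:-2 -22:1 -19:3 -16:5 -13:8 deg 38.9
-46:-35 -43:-33 -40:-31 -37:-29 -34:-9 -31:-6 -28:-4 -25:-2 -22:1 -19:3 -16:5 -13:8 deg 36.7
```

Call:
send_rows(rows=[[[4,-0.15,0,-0.3,0],[4,-0.5,0,-1,0],[4,-1,0,-2,0],[4,-1.6,0,-3.2,0],[4,-2.2,0,-4.5,0],[4,-2.8,0,-5.8,0],[4,-3.3,0,-7,0],[4,-3.7,0,-8,0],[4,-3.9,0,-8.7,0],[4,-4,0,-9.1,0],[4,-4,0,-9.2,0],[4,-4,0,-9.2,0]]])

```text
time_s: 32.1
position: [546.4, -169.7, 212.7]
eef_rot: [0.0, 0.0, 1.0, -0.0]
contact_force: [-0.0, 0.1, -2.2]
width: 45.6
grip_force: 25.0
```

Call:
send_rows(rows=[[[4,0.1,0,-0.15,0],[4,0.3,0,-0.25,0],[4,0.52,0,-0.33,0],[4,0.74,0,-0.42,0],[4,0.96,0,-0.53,0],[4,1.2,0,-0.65,0],[4,1.4,0,-0.78,0],[4,1.65,0,-0.93,0],[4,1.87,0,-1.1,0],[4,2.1,0,-1.26,0],[4,2.32,0,-1.44,0],[4,2.32,0,-1.44,0]]])

```text
time_s: 33.6
position: [569.6, -169.8, 198.0]
eef_rot: [0.0, 0.0, 1.0, 0.0]
contact_force: [-1.4, -0.1, 1.3]
width: 45.7
grip_force: 25.0
```

```bash
python3 - <<'E'
from h import *
from rig import r
tilt(r)
E
```

```text
33.6 [ 569.6 -169.8  198. ] yang 89.99 zax [ 0.001  0.    -1.   ] [-1.41 -0.1   1.3 ] 45.67851737001096 24.999725022353232
-55:-19 -52:-18 -49:-17 -46:-16 -43:-15 -40:-14 -37:-13 -34:3 -31:4 -28:5 -25:6 -22:7 -19:8 -16:9 -13:10 deg 18.3
-55:-19 -52:-18 -49:-17 -46:-16 -43:-15 -40:-14 -37:-13 -34:2 -31:3 -28:4 -25:6 -22:7 -19:8 -16:8 -13:9 deg 18.0
```

Call:
send_rows(rows=[[[4,0.17,0,-0.15,0],[4,0.35,0,-0.3,0],[4,0.52,0,-0.46,0],[4,0.68,0,-0.62,0],[4,0.84,0,-0.8,0],[4,0.98,0,-0.97,0],[4,1.12,0,-1.13,0],[4,1.25,0,-1.27,0],[4,1.35,0,-1.38,0],[4,1.35,0,-1.38,0]]])

```text
time_s: 34.9
position: [582.9, -169.7, 184.3]
eef_rot: [0.0, 0.0, 1.0, 0.0]
contact_force: [-1.3, 0.2, 1.1]
width: 45.9
grip_force: 25.0
```

```bash
python3 - <<'E'
from h import *
from rig import r
tilt(r)
E
```

```text
34.9 [ 582.9 -169.7  184.3] yang 89.99 zax [ 0.  0. -1.] [-1.32  0.17  1.06] 45.91315333733715 24.99981965404004
-58:-37 -55:-4 -52:-3 -49:-3 -46:-3 -43:-3 -40:-2 -37:-3 -34:-2 -31:11 -28:12 -25:12 -22:12 -19:12 -16:12 -13:13 deg 4.3
-58:-37 -55:-4 -52:-3 -49:-3 -46:-3 -43:-3 -40:-3 -37:-3 -34:-3 -31:11 -28:12 -25:12 -22:12 -19:12 -16:12 -13:12 deg 3.5
```

Call:
send_rows(rows=[[[4,0,0,-0.1,0],[4,0,0,-0.2,0],[4,0,0,-0.25,0],[4,0,0,-0.25,0],[5.8,0,0,-0.2,0],[5.8,0,0,-0.2,0],[5.8,0,0,-0.2,0],[5.8,0,0,1.5,0],[5.8,0,0,4,0],[5.8,0,0,8,0],[5.8,0,0,13,0],[5.8,0,0,13,0]]])

```text
time_s: 36.45
position: [584.3, -169.9, 319.4]
eef_rot: [0.005, 0.0, 1.0, -0.001]
contact_force: [0.5, -0.3, -0.1]
width: 58.5
grip_force: 0.0
```

Call:
send_rows(rows=[[[8,-10,-15,8,0],[8,-10,-15,8,0],[8,-10,-15,8,0],[8,-10,-15,8,0],[8,-10,-15,8,0],[8,-10,-15,8,0]]])

```text
time_s: 37.2
position: [483.7, -317.7, 393.7]
eef_rot: [-0.0, -0.001, 1.0, 0.001]
contact_force: [-0.2, 0.7, -0.6]
width: 80.0
grip_force: 0.0
```

```bash
python3 - <<'E'
from h import *
from rig import r
st(r);f=r.grab_frame("top");g=r.grab_frame("side")
cv2.imwrite("pics/end.png",np.hstack([cv2.resize(f["frame"][120:270,140:440,::-1],(400,300)),cv2.resize(g["frame"][100:390,170:500,::-1],(400,300))]))
E
```

```text
37.2 [ 483.7 -317.7  393.7] yang 90.17 zax [-0.     0.002 -1.   ] [-0.21  0.72 -0.64] 79.95067603172711 0.0
```

View pics/end.png

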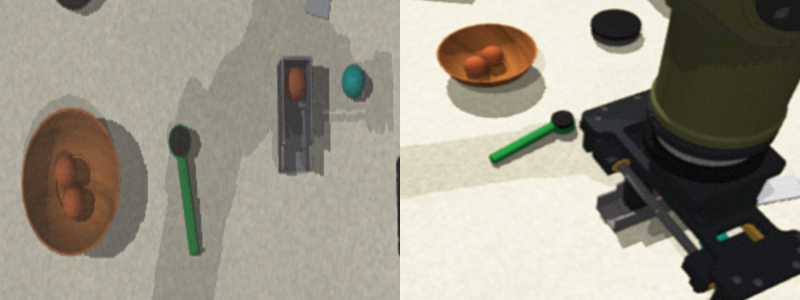

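The final picture shows two balls in the bowl (65,168 and 74,203). The cup stands upright at (295,115) with the back ball at (297,83), and the gripper is clear.

```bash
python3 -c "
from rig import r
print(r.hand_in())"
```

```text
the job is handed in; nothing more can be done
None
```

Job handed in at about 37 s: two balls are in the round bowl, and the cup stands upright on the white top, clear of the bowl and let go, with the third ball still in it.

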